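Set up a bottle row by height behind a pinned bookend

TASK

Set up the sample row on the wooden rack: seat the orange bookend fully down onto the two pins of the orange block, and stand the four loose amber bottles with coloured dots on their white caps upright in order of height on the grey marks, one centred on each, the tallest next to the bookend and the shortest farthest from it. Do not knock any bottle over, and let go of everything at the end.

Things in the scene. Friction and masses are not known exactly. Their poses are not given: they have to be found in the camera images.
- bottle_a_center (a point): Centre (half-way up, on the axis) of the tallest loose amber bottle: 100 mm tall, straight round body 50 mm in diameter up to 60 mm, sloping shoulder, white cap 36 mm across with a blue dot on top, pale label. z axis points up out of the cap.
- bottle_b_center (a point): Centre (half-way up, on the axis) of the second tallest loose amber bottle: 85 mm tall, straight round body 44 mm in diameter up to 51 mm, sloping shoulder, white cap 32 mm across with a green dot on top, pale label. z axis points up out of the cap.
- bottle_c_center (a point): Centre (half-way up, on the axis) of the second shortest loose amber bottle: 70 mm tall, straight round body 38 mm in diameter up to 42 mm, sloping shoulder, white cap 27 mm across with a yellow dot on top, pale label. z axis points up out of the cap.
- bottle_d_center (a point): Centre (half-way up, on the axis) of the shortest loose amber bottle: 55 mm tall, straight round body 32 mm in diameter up to 33 mm, sloping shoulder, white cap 23 mm across with a red dot on top, pale label. z axis points up out of the cap.
- bookend_center (a point): Centre (36 mm above the underside, on the middle of the fin) of the loose orange bookend, 72 mm tall in all: a flat foot 92 mm (its x) by 44 mm (its y), 8 mm thick, with an upright fin in the middle, 36 mm (x) by 12 mm thick (y) to hold. Two through holes in the foot, 13 mm in diameter, 31 mm either side of the centre along x. z up.
- pin_block: Orange block on one or the other end of the wooden rack (black plain block at the opposite end), 92 mm (x) by 44 mm (y), 12 mm high, with two upright steel pins 8 mm in diameter at 31 mm either side of the centre along x, rising 16 mm above its top, tips tapered. Origin: centre of its underside. The seated bookend's underside lies on its top, 12 mm above the origin.
- mark_1: Flat grey disc mark, 56 mm across, white dot at its centre, on the fixed wooden rack (110 by 500 mm, 12 mm thick). Number 1 of four in a straight row along their y axis, 85 mm apart; each end block's middle lies 84.5 mm beyond the last mark. Origin: its centre on the rack's top surface, 12 mm above the table.
- mark_2: Flat grey disc mark, 56 mm across, white dot at its centre, on the fixed wooden rack (110 by 500 mm, 12 mm thick). Number 2 of four in a straight row along their y axis, 85 mm apart; each end block's middle lies 84.5 mm beyond the last mark. Origin: its centre on the rack's top surface, 12 mm above the table.
- mark_3: Flat grey disc mark, 56 mm across, white dot at its centre, on the fixed wooden rack (110 by 500 mm, 12 mm thick). Number 3 of four in a straight row along their y axis, 85 mm apart; each end block's middle lies 84.5 mm beyond the last mark. Origin: its centre on the rack's top surface, 12 mm above the table.
- mark_4: Flat grey disc mark, 56 mm across, white dot at its centre, on the fixed wooden rack (110 by 500 mm, 12 mm thick). Number 4 of four in a straight row along their y axis, 85 mm apart; each end block's middle lies 84.5 mm beyond the last mark. Origin: its centre on the rack's top surface, 12 mm above the table.

How it is judged:
By the outcome, as a careful person would: the job done as asked, in the order asked, and still so for the second after the job is handed in, with the robot touching nothing.
It also fails if it takes over 115 s, if anything falls off the work surface, if the arm or the gripper's body presses on something with over 40 N, if the wrist force passes 120 N, or if a joint passes its speed limit or range.

ROBOT

A 7-joint arm with a two-finger parallel gripper is mounted at the origin on the work surface. World frame = base frame: x ahead of the robot, y to its left, z up, the work surface at z = 0. Lengths are in m, angles in rad, forces in N, time in s.
With the tool pointing down it reaches from about 0.4 to 0.85 m from the base axis. Payload 4.5 kg.
Tool frame: the origin (TCP) lies midway between the tips of the shut fingers; the grasp point (between the pads) lies 19 mm behind it; x points along the fingers, y is the direction in which the jaws open and shut, and the axes are right-handed (so a half turn about x gives the same grasp; the last joint's range is limited). The gripper opens to 88 mm and grips with 3 to 60 N. Pads are 18 mm wide; open, the fingers measure 123 mm over their backs; the gripper's body (75 mm by 187 mm) begins 45 mm behind the grasp point.
Start: joints at [-1.301, 0.689, -0.195, 1.565, 0.157, 0.902, -0.215], TCP at [0.146, 0.608, 0.239] pointing down, gripper open.
Joint ranges: [-3.01, 3.01], [-0.46, 2.08], [-1.47, 1.51], [0.13, 2.56], [-1, 4.14], [0.04, 2.09], [-2.66, 2.66]. Speed limits (rad/s): [2.57, 2.57, 3.14, 3.14, 3.14, 3.14, 3.14].

INTERFACE

Orientations are given as a unit quaternion [x, y, z, w].
In Python, from plant import r gives the robot as it stands.
- The arm moves only by the tool arm_command, never from a script. Its argument "plan" is a list of rows, each a list of 5 numbers: the finger opening in m, from 0 to 0.0881, then the shift along the tool's x, y, z in m, then the turn about the tool's x in rad. In form: [[grip, dx, dy, dz, roll], ...]. A call has 1 to 12 rows; each row shifts and turns the commanded pose from where the row before left it, along the tool's axes as they then stand; what a row does not reach is not made up. A row lasts 1/8 s, in which the tool goes at most 62.5 mm and 10.7 degrees, less where a joint would pass 70% of its speed; a pose out of reach is approached as far as the arm can. A call is refused whole if a number of a shift passes 0.0625 or a number of a turn 0.188, either way. A call with a gripper value outside its range is refused whole. The fingers move at their own pace and stop on an object; "force" is the grip in N (left out, the last holds). Time passes only in rows, so rows that do not move let the fingers close. It gives the time, the measured TCP pose, the force and the opening at its end, in the units of the state.
- r.get_state(): the state, without advancing time (a new reading comes with each control period).
- r.snapshot(name): name is "side" or "top"; returns (picture, depth): 480x640x3 uint8, red, green, blue; 480x640 float32, m along the optical axis (not along the pixel's ray), 0 where there is no reading.
- r.calibration(name): a dict with "fx", "fy", "cx", "cy" (pixels), "eye" and "orientation" of the camera in the world. Camera axes: x right, y down, z forward; pixel columns grow to the right and rows downward; lengths in m; the calibration is good to about 2 mm. A picture is of the moment at which its call begins. calibration takes no time and is no camera call.
- r.finish_job(): hands the job in, once; it reports no verdict.
The state is a dict: "clock": time; "q": joint angles; "qd": joint speeds; "joint_torque": joint torques, N m; "tool_pos": TCP position; "eef_rot": TCP orientation; "contact_force": force on the tool from outside, world axes, zero at the start; "moment": the same for the moment, N m; "opening": opening from 0.0 (shut) to 1.0 (fully open).
Only numpy, scipy, OpenCV 4.12 (cv2) and the standard library are available. Lean on these libraries where they do the work, as an engineer would, in place of code of your own. Each camera call takes 0.05 s, during which the arm holds its last target.

## Working session

There is one attempt and no reset: what is moved stays moved. The work goes in short steps, Python scripts to look and compute and a tool call to move; the robot and the scene stay as the last step left them, time stands still between calls to the robot, and variables do not carry over. Pictures are saved under pics/ and viewed, and the job is handed in when it is done.

Besides the shell and the picture viewer there is one more tool, called as a command line: name --pt "numbers of a row" for each row, then --argument value for the rest. arm_command: Moves the arm, as the interface text tells. Its arguments: {"type":"object","properties":{"plan":{"type":"array","items":{"type":"array","items":{"type":"number"}}},"force":{"type":"number"}},"required":["plan"]}

```bash
mkdir -p pics; ls
python3 - <<'E'
from plant import r
import cv2,numpy as np
for n in("side","top"):
    p,d=r.snapshot(n); cv2.imwrite(f"pics/{n}0.png",p[:,:,::-1]); np.savez(f"{n}0.npz",p=p,d=d)
    print(n,r.calibration(n),d.min(),d.max())
print(r.get_state())
E
```

```text
pics
side {'fx': 479.9701594806703, 'fy': 479.9701594806703, 'cx': 317.26422517803377, 'cy': 238.6121617373075, 'eye': array([0.30933266, 0.50898982, 0.6275724 ]), 'orientation': array([-0.18693273,  0.90465463, -0.37519974,  0.07668968])} 0.0 2.924354
top {'fx': 487.20911696113905, 'fy': 487.20911696113905, 'cx': 320.9478349884982, 'cy': 234.78399873827783, 'eye': array([ 0.3676572 , -0.00293127,  0.93492495]), 'orientation': array([-0.67175248,  0.7329092 , -0.07998394,  0.07207827])} 0.0 1.7096653
{'clock': 0.1, 'q': array([-1.30121529,  0.68989082, -0.19451162,  1.56620447,  0.15731772,
        0.90251288, -0.21507525]), 'qd': array([-1.81586983e-04, -1.44424121e-03, -1.42011169e-03, -3.05230944e-03,
       -1.19798244e-03, -5.87865092e-04,  1.09746497e-05]), 'joint_torque': array([-3.47206260e-03, -5.28505433e+01, -1.27197258e+00, -1.53837758e+01,
       -5.26027149e-02,  1.90334576e-03,  3.92889501e-05]), 'tool_pos': array([0.14592384, 0.60715781, 0.23800531]), 'eef_rot': array([ 0.08255893,  0.70222116, -0.08370644,  0.70218423]), 'contact_force': array([-0.20708412,  0.0738182 ,  0.29687483]), 'moment': array([ 0.00735013, -0.02800208,  0.02123279]), 'opening': 1.0019911317203996}
```

View pics/side0.png

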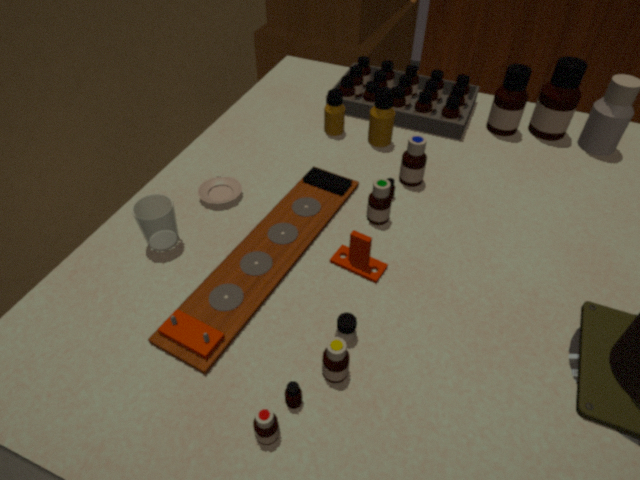

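View pics/top0.png

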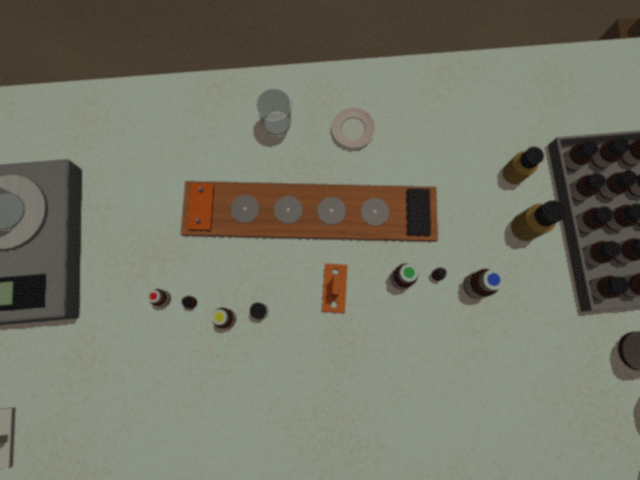

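Both views show the rack with the pin block at its left end in the top view (200,207). The marks are at top (245,209), (288,209), (331,210) and (375,211). The dots are red (155,296), yellow (221,317), green (407,272) and blue (493,280), and the bookend is at (335,288). Small dark objects stand beside each bottle: top (189,302), (258,311) and (438,273).

```bash
cat > h.py <<'E'
import numpy as np,cv2
from scipy.spatial.transform import Rotation as R
from plant import r
C={n:r.calibration(n) for n in("side","top")}
def ray(n,u,v):
    c=C[n]; d=np.array([(u-c['cx'])/c['fx'],(v-c['cy'])/c['fy'],1.]); return c['eye'],R.from_quat(c['orientation']).apply(d)
def onz(n,u,v,z):
    e,d=ray(n,u,v); return e+d*(z-e[2])/d[2]
def tri(a,b):
    e1,d1=ray("side",*a);e2,d2=ray("top",*b)
    s=np.linalg.lstsq(np.c_[d1,-d2],e2-e1,rcond=None)[0]
    p=e1+s[0]*d1;q=e2+s[1]*d2
    return (p+q)/2,np.linalg.norm(p-q)
def proj(n,P):
    c=C[n]; x=R.from_quat(c['orientation']).inv().apply(np.asarray(P)-c['eye']); return c['cx']+c['fx']*x[0]/x[2],c['cy']+c['fy']*x[1]/x[2]
def hsv(p): return cv2.cvtColor(p,cv2.COLOR_RGB2HSV)
RNG={'red':[(0,150,90),(6,255,255)],'yellow':[(22,130,100),(32,255,255)],'green':[(50,120,50),(85,255,255)],'blue':[(105,130,70),(130,255,255)],'orange':[(2,200,130),(14,255,255)]}
def blobs(p,name,win=None,mn=8):
    h=hsv(p); m=cv2.inRange(h,*map(np.array,RNG[name]))
    if win: k=np.zeros_like(m); k[win[1]:win[3],win[0]:win[2]]=255; m&=k
    n,l,s,c=cv2.connectedComponentsWithStats(m)
    return sorted([(int(s[i,4]),c[i].round(1).tolist(),s[i,:4].tolist()) for i in range(1,n) if s[i,4]>=mn],reverse=True)
def snap(tag):
    o={}
    for n in("side","top"):
        p,d=r.snapshot(n); np.savez(f"{n}{tag}.npz",p=p,d=d); cv2.imwrite(f"pics/{n}{tag}.png",p[:,:,::-1]); o[n]=(p,d)
    return o
E
python3 - <<'E'
from h import *
S=np.load("side0.npz");T=np.load("top0.npz")
for k in RNG:
    print(k,blobs(S['p'],k)[:6]); print('  top',blobs(T['p'],k)[:6])
for n,D in(("side",S),("top",T)):
    im=D['p'][:,:,::-1]
    if n=="side": crops=[(150,160,370,370),(320,120,440,290),(240,300,380,450)]
    else: crops=[(130,170,390,330),(310,170,520,330)]
    for i,(a,b,c,d) in enumerate(crops):
        k=min(800/(c-a),600/(d-b)); cv2.imwrite(f"pics/c_{n}{i}.png",cv2.resize(im[b:d,a:c],None,fx=k,fy=k,interpolation=cv2.INTER_CUBIC)*1)
E
```

```text
red [(82, [263.7, 414.4], [259, 410, 11, 10])]
  top [(28, [152.6, 295.7], [150, 293, 6, 6])]
yellow [(108, [336.2, 344.8], [330, 340, 13, 11])]
  top [(54, [218.5, 316.5], [215, 313, 8, 8])]
green [(44, [381.3, 182.7], [377, 180, 10, 6])]
  top [(67, [408.8, 272.1], [405, 268, 9, 9])]
blue [(37, [417.2, 138.9], [413, 137, 9, 5])]
  top [(98, [493.5, 279.1], [488, 274, 12, 11])]
orange [(1190, [190.5, 331.8], [160, 310, 62, 44]), (179, [342.1, 257.3], [331, 246, 30, 26]), (158, [376.3, 267.6], [366, 258, 20, 21]), (70, [360.6, 235.4], [351, 231, 20, 10]), (43, [263.8, 414.6], [260, 410, 9, 9])]
  top [(855, [200.1, 206.0], [188, 184, 25, 45]), (86, [337.9, 284.3], [333, 276, 12, 18]), (33, [327.0, 307.3], [324, 303, 9, 8]), (26, [328.0, 276.7], [326, 272, 5, 9]), (24, [342.3, 270.2], [340, 266, 6, 9]), (22, [329.4, 268.0], [326, 266, 8, 7])]
```

Run:
```python
from h import *
for k,s,t,z in [('d',(263.7,414.4),(152.6,295.7),.055),('c',(336.2,344.8),(218.5,316.5),.07),('b',(381.3,182.7),(408.8,272.1),.085),('a',(417.2,138.9),(493.5,279.1),.1)]:
    print(k,*tri(s,t),onz('side',*s,z),onz('top',*t,z), 'ztrue',z)
# white dots of marks
S=np.load("side0.npz")['p'];T=np.load("top0.npz")['p']
def wd(p,guess):
    out=[]
    for u,v in guess:
        w=cv2.cvtColor(p,cv2.COLOR_RGB2GRAY)[v-6:v+7,u-6:u+7].astype(float)
        w=np.clip(w-np.median(w)-15,0,None); yy,xx=np.mgrid[v-6:v+7,u-6:u+7]; out.append(((w*xx).sum()/w.sum(),(w*yy).sum()/w.sum()))
    return out
a=wd(S,[(226,298),(256,264),(283,233),(306,207)]);b=wd(T,[(245,209),(288,210),(331,210),(375,212)])
for s,t in zip(a,b): print(np.round(s,1),np.round(t,1),*tri(s,t),onz('side',*s,.012),onz('top',*t,.012))
```

```text
d [0.474454   0.29033802 0.054461  ] 0.00047835374754899703 [0.47454022 0.29057986 0.055     ] [0.47415465 0.29008977 0.055     ] ztrue 0.055
c [0.42613531 0.17087891 0.0688453 ] 0.00033499834248603685 [0.42606122 0.17159636 0.07      ] [0.42589231 0.17061491 0.07      ] ztrue 0.07
b [ 0.4734538  -0.16864383  0.08441304] 0.0010955920268399444 [ 0.47382848 -0.16788064  0.085     ] [ 0.47283727 -0.16861161  0.085     ] ztrue 0.085
a [ 0.44676027 -0.30949526  0.09970621] 0.0009294817895748153 [ 0.44714838 -0.309005    0.1       ] [ 0.446271   -0.30944517  0.1       ] ztrue 0.1
[225.6 296.3] [244.4 208.1] [0.63583939 0.12286582 0.01187886] 0.0008563481594280705 [0.63623304 0.12298338 0.012     ] [0.6353775  0.12270882 0.012     ]
[255.9 262.4] [287.9 209.1] [0.62645268 0.03801137 0.01184587] 0.0005849374001850189 [0.62668438 0.03814737 0.012     ] [0.62611702 0.03792237 0.012     ]
[282.4 232.6] [331.2 210. ] [ 0.61721378 -0.04642532  0.0118993 ] 0.000606353221900362 [ 0.61748405 -0.04632381  0.012     ] [ 0.61688277 -0.04649373  0.012     ]
[305.7 206. ] [374.6 211. ] [ 0.60804362 -0.13112459  0.01191477] 0.0011988123101462208 [ 0.60863224 -0.13102596  0.012     ] [ 0.60742033 -0.13123777  0.012     ]
```

View pics/c_side0.png

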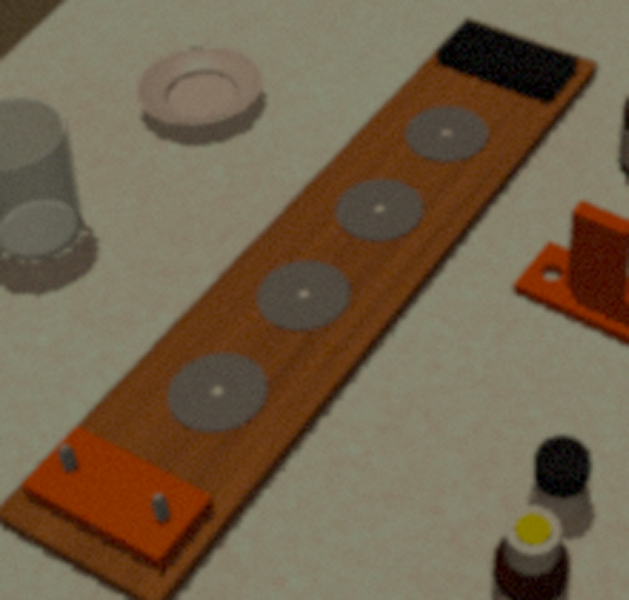

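View pics/c_side1.png

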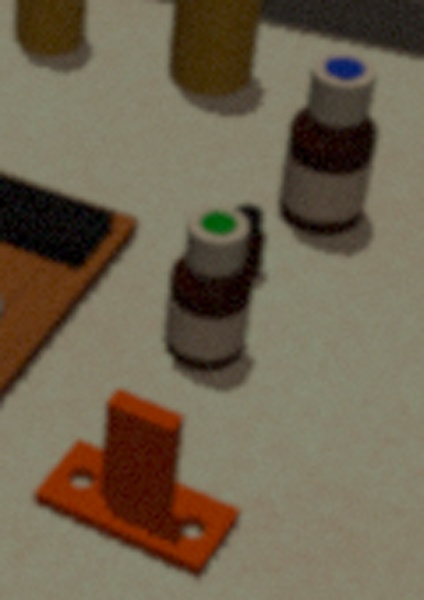

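View pics/c_top0.png

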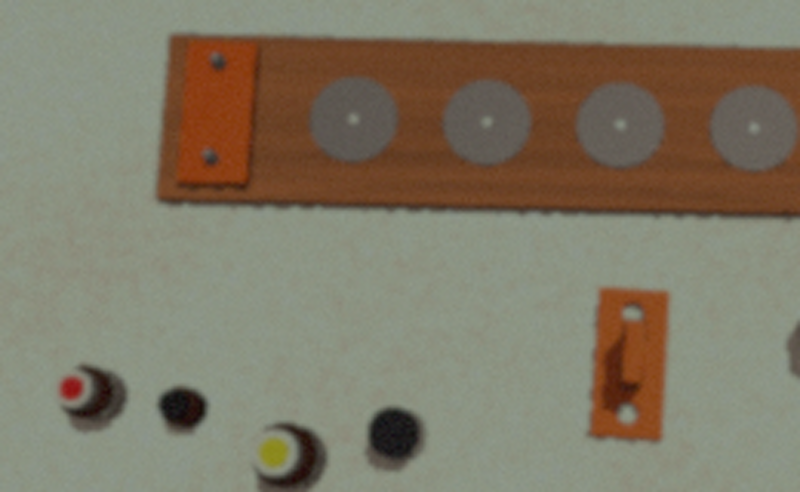

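View pics/c_top1.png

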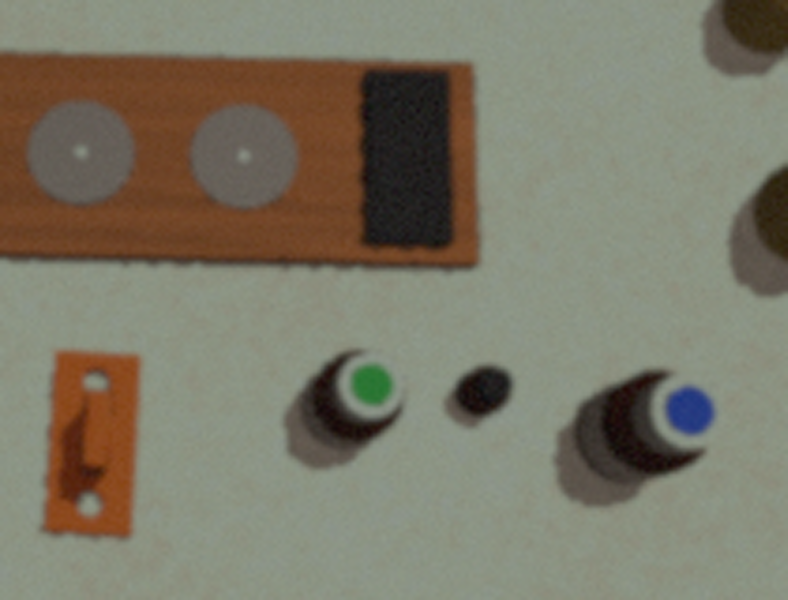

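Run:
```python
from h import *
S=np.load("side0.npz")['p'];T=np.load("top0.npz")['p']
def lowsat(p,u,v,k):
    w=p[v-k:v+k+1,u-k:u+k+1].astype(float); s=w[...,2]/(w[...,0]+1)  # blue/red high on grey
    w=np.clip(s-0.35,0,None)*1; yy,xx=np.mgrid[v-k:v+k+1,u-k:u+k+1]; return ((w*xx).sum()/w.sum(),(w*yy).sum()/w.sum()),int((w>0.1).sum())
print("holes")
# side crop1 scale 5/… : 600/170=3.53
H={}
for nm,s,t in [('far',(343,255),(335,271)),('near',(374,270),(333,304))]:
    a,na=lowsat(S,*s,5);b,nb=lowsat(T,*t,5)
    print(nm,np.round(a,1),na,np.round(b,1),nb,*tri(a,b),onz('side',*a,.004),onz('top',*b,.004))
print("pins")
for nm,s,t in [('far',(173,320),(200,190)),('near',(206,337),(198,221))]:
    b,nb=lowsat(T,*t,5);a,na=lowsat(S,*s,8)
    print(nm,np.round(a,1),na,np.round(b,1),nb,*tri(a,b),onz('side',*a,.032),onz('top',*b,.032))
# block mask
ex=np.array([.9941,-.1088]);m1=np.array([.63584,.12287]);ey=np.array([.1088,.9941]);c=m1+.0845*ey
print('pred block',c,'pins',c+.031*ex,c-.031*ex)
for q in(c+.031*ex,c-.031*ex):
  for z in(.024,.04): print('pred px',z,np.round(proj('top',[*q,z]),1),np.round(proj('side',[*q,z]),1))
im=S[:,:,::-1]
def crop(p,a,b,c,d,f): cv2.imwrite(f,cv2.resize(p[b:d,a:c,::-1],None,fx=10,fy=10,interpolation=cv2.INTER_NEAREST))
crop(S,155,305,228,360,'pics/z1.png');crop(S,325,225,395,282,'pics/z2.png');
t=np.hstack([T[180:235,180:218],T[260:315,318:353]]);cv2.imwrite('pics/z3.png',cv2.resize(t[:,:,::-1],None,fx=10,fy=10,interpolation=0))
```

```text
holes
far [342.6 256. ] 13 [335.2 271.4] 39 [ 0.49705196 -0.04340245  0.00302647] 0.0006866485655451556 [ 0.49710626 -0.04251523  0.004     ] [ 0.49657676 -0.04342288  0.004     ]
near [373.9 270. ] 14 [333.4 304. ] 45 [ 0.43531935 -0.03413706  0.00276798] 0.000848592671177774 [ 0.43549408 -0.03302534  0.004     ] [ 0.43481013 -0.03415996  0.004     ]
pins
far [169.5 316.4] 76 [200.2 189.1] 17 [0.67731106 0.20376409 0.0357554 ] 0.006779949440185571 [0.68339612 0.20231732 0.032     ] [0.67522581 0.20319863 0.032     ]
near [205.6 337.1] 34 [197.7 220.2] 18 [0.61428059 0.21067953 0.02962521] 0.0005473335786191745 [0.61335936 0.21190133 0.032     ] [0.61336383 0.21001897 0.032     ]
pred block [0.6450336  0.20687145] pins [0.6758507  0.20349865] [0.6142165  0.21024425]
pred px 0.024 [201. 190.] [174.3 321.8]
pred px 0.04 [199.  187.5] [172.1 315.5]
pred px 0.024 [198.6 220.8] [206.6 339.1]
pred px 0.04 [196.6 218.8] [204.9 332.9]
```

View pics/z1.png

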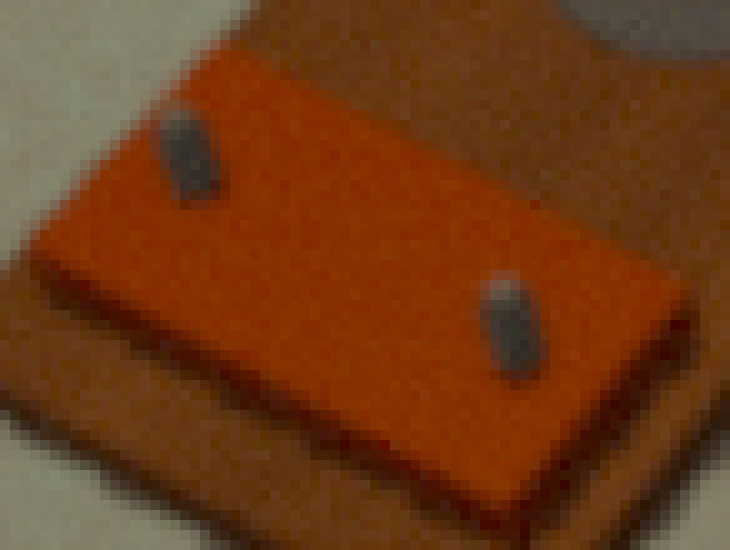

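View pics/z2.png

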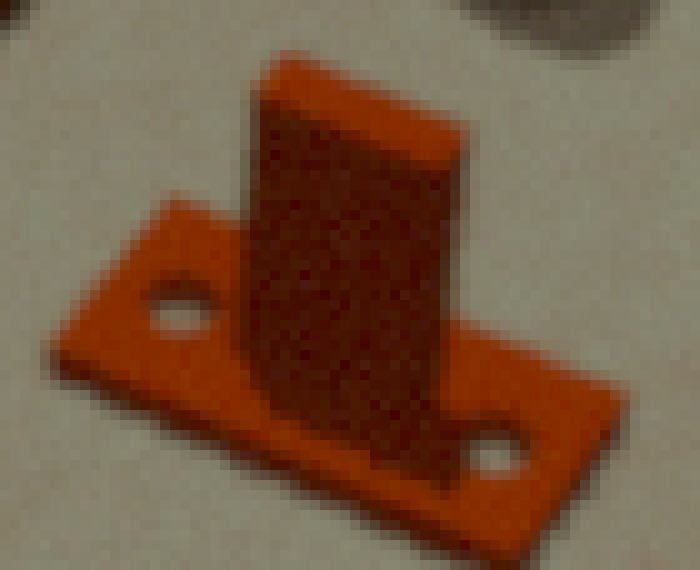

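View pics/z3.png

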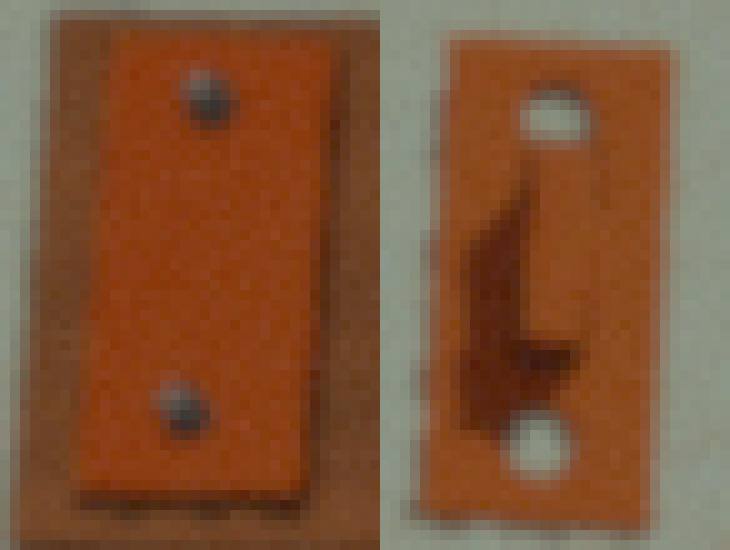

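```bash
cat >> h.py <<'E'
def goto(x,y,z,yaw=None):
    """tool-frame shift to TCP target (z world) ; yaw of tool y axis in deg (mod 180)"""
    s=r.get_state(); q=R.from_quat(s['eef_rot']); M=q.as_matrix(); p=s['tool_pos']
    cur=np.degrees(np.arctan2(M[1,1],M[0,1]))
    print('t',round(s['clock'],2),'pos',p.round(4),'toolx',M[:,0].round(3),'yaw_y',round(cur,2),'open',round(s['opening']*88.1,1),'F',s['contact_force'].round(1))
    d=np.array([x,y,z])-p
    print('shift now frame (mm)',(M.T@d*1000).round(1))
    if yaw is not None:
        k=(yaw-cur+90)%180-90; roll=np.radians(k)*np.sign(M[2,0]) # tool x down => negative
        M2=(q*R.from_rotvec([roll,0,0])).as_matrix()
        print('roll',roll.round(3),'shift after roll (mm)',(M2.T@d*1000).round(1),'q7',s['q'][6].round(2))
E
python3 - <<'E'
from h import *
T=np.load("top0.npz")['p'];S=np.load("side0.npz")['p']
print('fin top',onz('side',360.6,235.4,.072), )
# fin top in top view crop: px centre
print('pred fin top px', proj('top',[.4662,-.0388,.072]),proj('side',[.4662,-.0388,.072]))
f,h=np.array([.49705,-.0434]),np.array([.4353,-.0341]);print('yaw',np.degrees(np.arctan2(*(f-h)[::-1])))
for n,p,w in(('top',T,(315,255,355,320)),('side',S,(325,225,395,285))):
    m=np.zeros(p.shape[:2],np.uint8); a=p[w[1]:w[3],w[0]:w[2]].astype(int); m[w[1]:w[3],w[0]:w[2]]=((a[...,0]>a[...,2]*1.9)*255)
    c=max(cv2.findContours(m,0,2)[0],key=cv2.contourArea); 
    if n=='top':
        b=cv2.boxPoints(cv2.minAreaRect(c)); P=np.array([onz(n,*q,.008)[:2] for q in b]); print(P.round(4),P.mean(0), [np.linalg.norm(P[i]-P[i-1]) for i in range(4)],[np.degrees(np.arctan2(*(P[i]-P[i-1])[::-1])) for i in range(4)])
goto(.4662,-.0388,.15,81.5)
E
```

```text
fin top [ 0.46606707 -0.03743056  0.072     ]
pred fin top px (np.float64(335.36766498576816), np.float64(283.1305671577335)) (np.float64(360.80358119242925), np.float64(234.84328553206595))
yaw -8.564791922073406
[[ 0.4231 -0.0107]
 [ 0.5133 -0.0244]
 [ 0.5068 -0.067 ]
 [ 0.4168 -0.0524]] [ 0.46500596 -0.03861612] [np.float64(0.04214259873536889), np.float64(0.09118378886614456), np.float64(0.04303744254513833), np.float64(0.09114078364918149)] [np.float64(81.46921810991107), np.float64(-8.627265534202992), np.float64(-98.59589003372827), np.float64(170.81014712222907)]
t 0.1 pos [0.1459 0.6072 0.238 ] toolx [-0.    -0.002 -1.   ] yaw_y 76.5 open 88.3 F [-0.2  0.1  0.3]
shift now frame (mm) [  89.  -553.2  462.2]
roll -0.087 shift after roll (mm) [  89.  -591.4  412.2] q7 -0.22
```

arm_command --pt "0.088 0 0 0 -0.087" --pt "0.088 0 -0.035 0.05 0" --pt "0.088 0 -0.035 0.05 0" --pt "0.088 0 -0.035 0.05 0" --pt "0.088 0 -0.035 0.05 0" --pt "0.088 0 -0.035 0.05 0" --pt "0.088 0.01 -0.057 0.022 0" --pt "0.088 0.01 -0.057 0.022 0" --pt "0.088 0.01 -0.057 0.022 0" --pt "0.088 0.01 -0.057 0.022 0" --pt "0.088 0.01 -0.057 0.022 0" --pt "0.088 0.01 -0.057 0.022 0"

```text
clock: 1.6
tool_pos: [0.4474, 0.038, 0.1783]
eef_rot: [0.053, 0.705, -0.052, 0.705]
contact_force: [1.5, 0.9, 0.9]
opening: 0.997
```

```bash
python3 -c "
from h import *
goto(.4662,-.0388,.04,81.5)"
```

```text
t 1.6 pos [0.4474 0.038  0.1783] toolx [ 0.  0. -1.] yaw_y 81.5 open 87.9 F [1.5 0.9 0.9]
shift now frame (mm) [138.3 -73.2  29.9]
roll -0.0 shift after roll (mm) [138.3 -73.2  29.9] q7 0.88
```

arm_command --pt "0.06 0.02 -0.035 0.015 0" --pt "0.06 0.02 -0.035 0.015 0" --pt "0.06 0 -0.003 0 0" --pt "0.06 0 0 0 0" --pt "0.06 0 0 0 0"

```text
clock: 2.22
tool_pos: [0.4662, -0.0352, 0.1392]
eef_rot: [0.052, 0.705, -0.051, 0.706]
contact_force: [-0.8, 0.4, -0.6]
opening: 0.681
```

```bash
python3 -c "
from h import *
goto(.4662,-.0388,.035,81.5)"
```

```text
t 2.23 pos [ 0.4662 -0.0352  0.1392] toolx [ 0.001  0.001 -1.   ] yaw_y 81.62 open 60.0 F [-0.8  0.4 -0.6]
shift now frame (mm) [104.2  -3.7   0.5]
roll 0.002 shift after roll (mm) [104.2  -3.7   0.5] q7 0.98
```

arm_command --pt "0.06 0.03 -0.0037 0.0005 0" --pt "0.06 0.03 0 0 0" --pt "0.06 0.03 0 0 0" --pt "0.06 0.014 0 0 0" --pt "0.06 0 0 0 0" --pt "0.005 0 0 0 0" --pt "0.005 0 0 0 0" --pt "0.005 0 0 0 0" --pt "0.005 0 0 0 0" --pt "0.005 0 0 0 0" --pt "0.005 0 0 0 0" --force 25

```text
clock: 3.6
tool_pos: [0.4661, -0.0404, 0.0348]
eef_rot: [0.053, 0.705, -0.052, 0.705]
contact_force: [-0.1, 0.6, 1.7]
opening: 0.138
```

```bash
python3 -c "
from h import *
goto(.4662,-.0388,.035,81.5)"
```

```text
t 3.6 pos [ 0.4661 -0.0404  0.0348] toolx [ 0.  0. -1.] yaw_y 81.49 open 12.2 F [-0.1  0.6  1.7]
shift now frame (mm) [-0.2  1.6 -0.1]
roll -0.0 shift after roll (mm) [-0.2  1.6 -0.1] q7 0.91
```

arm_command --pt "0.005 -0.03 0 0 0" --pt "0.005 -0.04 0 0 0" --pt "0.005 -0.03 0 0 0" --pt "0.005 0 0.03 0.02 0.04" --pt "0.005 0 0.045 0.03 0" --pt "0.005 0 0.045 0.03 0" --pt "0.005 0 0.045 0.03 0" --pt "0.005 0 0.03 0.02 0" --pt "0.005 0 0.01 0.01 0" --pt "0.005 0 0 0 0" --pt "0.005 0 0 0 0"

```text
clock: 4.97
tool_pos: [0.6397, 0.1342, 0.1341]
eef_rot: [0.066, 0.705, -0.068, 0.703]
contact_force: [-1.2, -0.2, -3.2]
opening: 0.132
```

```bash
python3 -c "
from h import *
goto(.6450,.2062,.11,83.75)"
```

```text
t 4.97 pos [0.6397 0.1342 0.1341] toolx [-0.002 -0.002 -1.   ] yaw_y 79.14 open 11.7 F [-1.2 -0.2 -3.2]
shift now frame (mm) [23.9 71.8 -8.3]
roll -0.08 shift after roll (mm) [23.9 72.2 -2.5] q7 0.84
```

arm_command --pt "0.005 0 0 0 -0.08" --pt "0.005 0.005 0.03 0 0" --pt "0.005 0.01 0.03 -0.001 0" --pt "0.005 0.009 0.012 -0.001 0" --pt "0.005 0 0 0 0" --pt "0.005 0 0 0 0"

```text
clock: 5.72
tool_pos: [0.647, 0.2048, 0.1108]
eef_rot: [0.038, 0.706, -0.04, 0.706]
contact_force: [0.1, -0.7, -2.7]
opening: 0.134
```

```bash
python3 -c "
from h import *
goto(.6450,.2062,.11,83.75)
snap('1')
S=np.load('side1.npz')['p'];T=np.load('top1.npz')['p']
f=lambda p,a,b,c,d:cv2.resize(p[b:d,a:c,::-1],None,fx=6,fy=6,interpolation=2)
cv2.imwrite('pics/s1z.png',f(S,130,260,250,360));cv2.imwrite('pics/t1z.png',f(T,150,160,260,250))
"
```

```text
t 5.72 pos [0.647  0.2048 0.1108] toolx [-0.    -0.002 -1.   ] yaw_y 83.66 open 11.8 F [ 0.1 -0.7 -2.7]
shift now frame (mm) [ 0.7  1.2 -2.1]
roll -0.002 shift after roll (mm) [ 0.7  1.2 -2.1] q7 0.82
```

View pics/s1z.png

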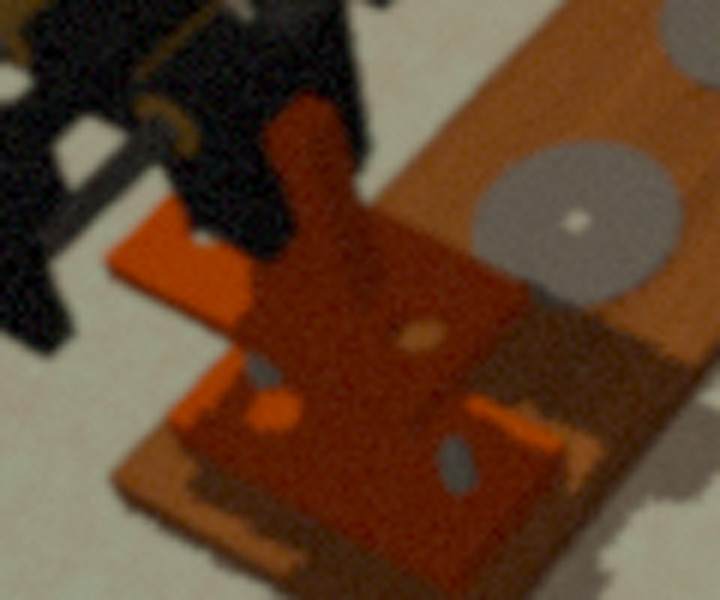

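View pics/t1z.png

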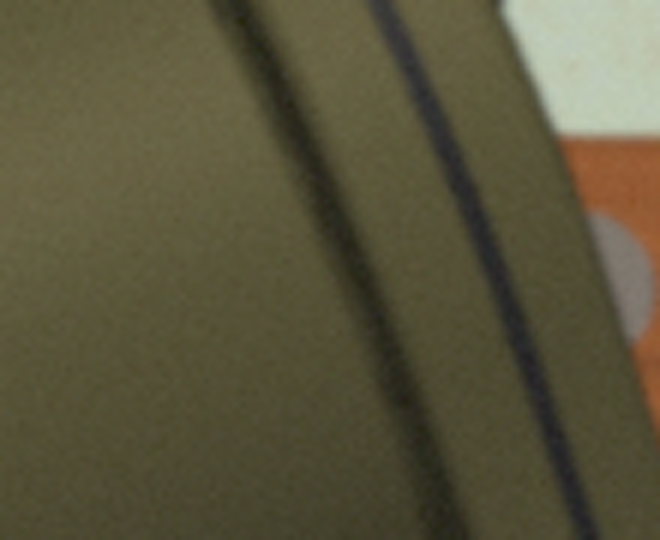

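The side view shows the bookend held square above the pins, with its near hole at about (200,316). The arm hides the block in the top view.

```bash
python3 -c "
from h import *
c=np.array([.647,.2048]);ex=np.array([.9939,-.1104]);ey=np.array([.1104,.9939])
zb=.1108-.0348
for nm,o in(('near',-.031*ex),('far',.031*ex)): print(nm,[np.round(proj('side',[*(c+o),z]),1) for z in(zb,zb+.004,zb+.008)])
print('nearhole seen onz', [onz('side',200.2,316,z).round(4) for z in (zb,zb+.004,zb+.008)], c-.031*ex)
# corners of foot
for a in(-1,1):
  for b in(-1,1): 
    for z in (zb,zb+.008): print(a,b,round(z,3),np.round((np.array(proj('side',[*(c+a*.046*ex+b*.022*ey),z]))-[130,260])*6,0))
"
```

```text
near [array([200.2, 316.6]), array([199.7, 314.9]), array([199.2, 313.2])]
far [array([166.5, 299.1]), array([165.9, 297.4]), array([165.3, 295.7])]
nearhole seen onz [array([0.6168, 0.2073, 0.076 ]), array([0.6146, 0.2095, 0.08  ]), array([0.6124, 0.2117, 0.084 ])] [0.6161891 0.2082224]
-1 -1 0.076 [531. 299.]
-1 -1 0.084 [526. 278.]
-1 1 0.076 [411. 436.]
-1 1 0.084 [404. 416.]
1 -1 0.076 [234. 149.]
1 -1 0.084 [227. 128.]
1 1 0.076 [108. 274.]
1 1 0.084 [ 99. 253.]
```

arm_command --pt "0.005 0.01 0.001 -0.0015 0" --pt "0.005 0.01 0 0 0" --pt "0.005 0.008 0 0 0" --pt "0.005 0 0 0 0" --pt "0.005 0 0 0 0"

```text
clock: 6.45
tool_pos: [0.6455, 0.2086, 0.0828]
eef_rot: [0.039, 0.706, -0.038, 0.706]
contact_force: [0.1, -1.1, -2.7]
opening: 0.134
```

```bash
python3 -c "
from h import *
goto(.6455,.2056,.079,83.75)
p,d=r.snapshot('side');np.savez('side2.npz',p=p)
f=lambda p,a,b,c,d:cv2.resize(p[b:d,a:c,::-1],None,fx=8,fy=8,interpolation=2)
cv2.imwrite('pics/s2z.png',f(p,140,290,240,360))
s=r.get_state();c=s['tool_pos'][:2]
ex=np.array([.9941,-.1088]);ey=np.array([.1088,.9941]);zb=s['tool_pos'][2]-.0348
for q in(-1,1): print([((np.array(proj('side',[*(c+q*.031*ex),z]))-[140,290])*8).round() for z in(zb,zb+.004,zb+.008)])
b=np.array([.64503,.20687]);
for q in(-1,1): print('pin',[((np.array(proj('side',[*(b+q*.031*ex),z]))-[140,290])*8).round() for z in(.024,.04)])
"
```

```text
t 6.45 pos [0.6455 0.2086 0.0828] toolx [ 0.  0. -1.] yaw_y 83.77 open 11.8 F [ 0.1 -1.1 -2.7]
shift now frame (mm) [ 3.8 -3.   0.4]
roll 0.0 shift after roll (mm) [ 3.8 -3.   0.4] q7 0.81
[array([503., 324.]), array([499., 311.]), array([496., 298.])]
[array([239., 184.]), array([234., 171.]), array([230., 158.])]
pin [array([533., 392.]), array([519., 343.])]
pin [array([275., 254.]), array([257., 204.])]
```

View pics/s2z.png

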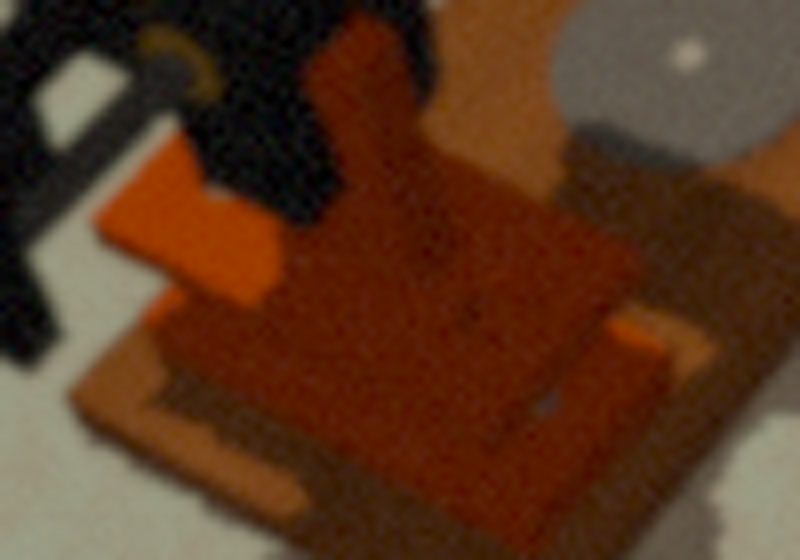

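arm_command --pt "0.005 0.003 -0.003 0.0004 0" --pt "0.005 0 0 0 0" --pt "0.005 0 0 0 0" --pt "0.005 0 0 0 0" --pt "0.005 0 0 0 0"

```text
clock: 7.12
tool_pos: [0.6454, 0.2055, 0.0798]
eef_rot: [0.038, 0.706, -0.038, 0.706]
contact_force: [0.3, 0.4, -2.2]
opening: 0.133
```

```bash
python3 -c "
from h import *
goto(.6455,.2056,.079,83.75)
p,d=r.snapshot('side');np.savez('side3.npz',p=p)
f=lambda p,a,b,c,d:cv2.resize(p[b:d,a:c,::-1],None,fx=8,fy=8,interpolation=2)
a=f(p,140,290,240,360)
a=np.clip(a.astype(float)*1.8,0,255).astype(np.uint8)
s=r.get_state();c=s['tool_pos'][:2]+[-.0005,.0013]
ex=np.array([.9941,-.1088]);ey=np.array([.1088,.9941]);zb=s['tool_pos'][2]-.0348
P=[]
for x,y in((-1,-1),(-1,1),(1,1)): P.append((np.array(proj('side',[*(c+x*.046*ex+y*.022*ey),zb+.008]))-[140,290])*8)
for q in(-1,1): P.append((np.array(proj('side',[*(c+q*.031*ex),zb+.004]))-[140,290])*8)
for q in P: cv2.drawMarker(a,tuple(int(v) for v in q),(255,255,0),0,12,1)
cv2.imwrite('pics/s3z.png',a)
"
```

```text
t 7.12 pos [0.6454 0.2055 0.0798] toolx [ 0.  0. -1.] yaw_y 83.77 open 11.7 F [ 0.3  0.4 -2.2]
shift now frame (mm) [0.8 0.1 0.1]
roll 0.0 shift after roll (mm) [0.8 0.1 0.1] q7 0.81
```

View pics/s3z.png

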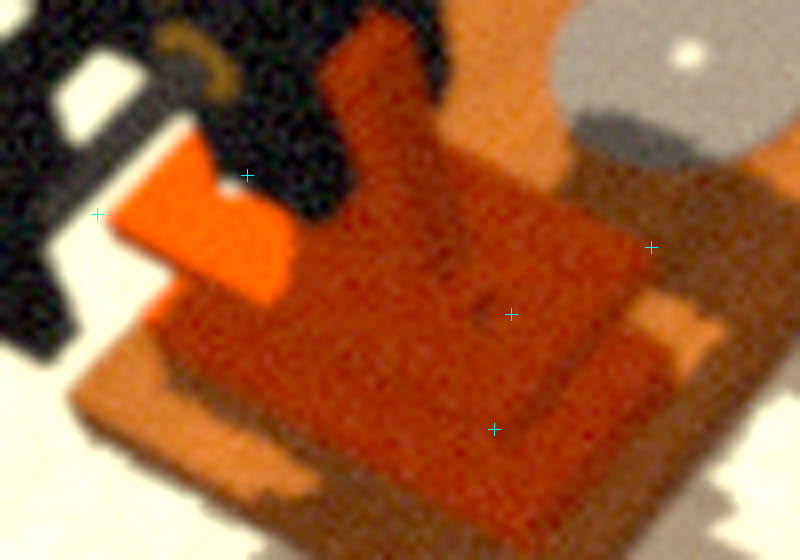

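```bash
python3 -c "
from h import *
p,d=r.snapshot('side')
def w(u,v):
    e,q=ray('side',u,v); return e+q*d[int(v),int(u)]
for nm,u,v in(('foot lit',140+200/8,290+220/8),('foot lit2',140+250/8,290+250/8),('foot dark',140+580/8,290+270/8),('foot dark2',140+540/8,290+240/8),('blocktop',140+620/8,290+400/8),('blocktop2',140+580/8,290+450/8),('rack',140+690/8,290+340/8),('mark',140+690/8,290+80/8)):
    print(nm,np.median([w(u+i,v+j) for i in(-1,0,1) for j in(-1,0,1)],axis=0).round(4))
"
```

```text
foot lit [0.6754 0.2169 0.0528]
foot lit2 [0.6638 0.2191 0.0523]
foot dark [0.6064 0.1991 0.0529]
foot dark2 [0.6164 0.1969 0.0532]
blocktop [0.5988 0.2052 0.0233]
blocktop2 [0.5999 0.217  0.0239]
rack [0.5988 0.1828 0.012 ]
mark [0.6307 0.1299 0.0134]
```

```bash
python3 -c "
from h import *
o=lambda u,v,z:onz('side',u-.5,v-.5,z)[:2]
B=[o(158,329,.024),o(224,334.5,.024),o(177.5,309.5,.024),o(205.5,355.5,.024)]
K=[o(153.75,317.25,.053),o(221.9,322.75,.053)]
b=np.array([.64503,.20687]);ex=np.array([.9941,-.1088]);ey=np.array([.1088,.9941])
print('block centre from diag',(B[0]+B[1])/2,(B[2]+B[3])/2,'pred corner',b+.046*ex+.022*ey,b-.046*ex-.022*ey,np.array(B).round(4))
print('bookend centre',(K[0]+K[1])/2,np.array(K).round(4),'tcp',r.get_state()['tool_pos'])
print('diag len',np.linalg.norm(K[0]-K[1]),np.linalg.norm(B[0]-B[1]),np.hypot(.092,.044))
print('yaws',[np.degrees(np.arctan2(*(Q[0]-Q[1])[::-1])) for Q in(B,K)])
"
```

```text
block centre from diag [0.64395162 0.20823818] [0.64398352 0.20794562] pred corner [0.6931522 0.2237354] [0.5969078 0.1900046] [[0.6918 0.2236]
 [0.5961 0.1928]
 [0.6861 0.1819]
 [0.6018 0.234 ]]
bookend centre [0.64356029 0.20747534] [[0.6916 0.223 ]
 [0.5955 0.192 ]] tcp [0.64539378 0.20552997 0.07975533]
diag len 0.10097960901297005 0.10061044926826763 0.1019803902718557
yaws [np.float64(17.827424035928907), np.float64(17.893616735019805)]
```

arm_command --pt "0.005 0.003 0.0006 0.0004 0" --pt "0.005 0.004 0 0 0" --pt "0.005 0.003 0 0 0" --pt "0.005 0.002 0 0 0" --pt "0.005 0 0 0 0"

```text
clock: 7.85
tool_pos: [0.6457, 0.2059, 0.0675]
eef_rot: [0.038, 0.706, -0.038, 0.706]
contact_force: [0.1, -0.3, -1.8]
opening: 0.133
```

```bash
python3 -c "
from h import *
goto(.6458,.2062,.0588,83.75)"
```

```text
t 7.85 pos [0.6457 0.2059 0.0675] toolx [-0. -0. -1.] yaw_y 83.77 open 11.7 F [ 0.1 -0.3 -1.8]
shift now frame (mm) [8.7 0.3 0. ]
roll 0.0 shift after roll (mm) [8.7 0.3 0. ] q7 0.8
```

Underside at about 33 mm, already past the pin tips with no contact force, so I'll seat it.

arm_command --pt "0.005 0.003 0 0 0" --pt "0.005 0.003 0 0 0" --pt "0.005 0.003 0 0 0" --pt "0.005 0 0 0 0" --pt "0.005 0 0 0 0"

```text
clock: 8.48
tool_pos: [0.6459, 0.2061, 0.0589]
eef_rot: [0.038, 0.706, -0.038, 0.706]
contact_force: [-0.4, -0.3, 1.2]
opening: 0.136
```

```bash
python3 -c "
from h import *
goto(.6458,.2062,.0588,83.75)"
```

```text
t 8.47 pos [0.6459 0.2061 0.0589] toolx [ 0.  0. -1.] yaw_y 83.77 open 12.0 F [-0.4 -0.3  1.2]
shift now frame (mm) [ 0.1  0.1 -0.1]
roll 0.0 shift after roll (mm) [ 0.1  0.1 -0.1] q7 0.8
```

arm_command --pt "0.005 0.001 0 0 0" --pt "0.005 0 0 0 0" --pt "0.04 0 0 0 0" --pt "0.04 0 0 0 0" --pt "0.04 0 0 0 0" --pt "0.04 -0.02 0 0 0" --pt "0.06 -0.04 0 0 0" --pt "0.088 -0.05 0 0 0" --pt "0.088 0 -0.03 -0.01 0"

```text
clock: 9.6
tool_pos: [0.636, 0.1818, 0.1739]
eef_rot: [0.04, 0.702, -0.035, 0.71]
contact_force: [0.4, -1.0, -0.9]
opening: 0.77
```

arm_command --pt "0.088 0 -0.0 0 -0.175" --pt "0.088 0 0 0 -0.175" --pt "0.088 0 0 0 -0.175" --pt "0.088 0 0 0 -0.175" --pt "0.088 0 0 0 -0.175" --pt "0.088 0 0 0 -0.175" --pt "0.088 0 0 0 -0.175" --pt "0.088 0 0 0 -0.175" --pt "0.088 0 0 0 -0.171" --pt "0.088 0 0 0 0"

```text
clock: 10.85
tool_pos: [0.6331, 0.177, 0.1688]
eef_rot: [-0.472, 0.527, 0.471, 0.527]
contact_force: [0.5, -0.0, -0.1]
opening: 0.996
```

```bash
python3 -c "
from h import *
goto(.4466,-.3091,.15,-6.25)"
```

```text
t 10.85 pos [0.6331 0.177  0.1688] toolx [ 0.001  0.    -1.   ] yaw_y 173.64 open 87.8 F [ 0.5 -0.  -0.1]
shift now frame (mm) [  18.4  131.5 -503.8]
roll -0.002 shift after roll (mm) [  18.4  132.5 -503.5] q7 2.14
```

arm_command --pt "0.088 0 0 0 0.185" --pt "0.088 0 0 0 0.185" --pt "0.088 0 0 0 0.185" --pt "0.088 0 0 0 0.185" --pt "0.088 0 0 0 0.185" --pt "0.088 0 0 0 0.185" --pt "0.088 0 0 0 0.185" --pt "0.088 0 0 0 0.185" --pt "0.088 0 0 0 0.185" --pt "0.088 0 0 0 0.185" --pt "0.088 0 0 0 0.185" --pt "0.088 0 0 0 0.185"

```text
clock: 12.35
tool_pos: [0.6329, 0.1777, 0.1688]
eef_rot: [0.265, 0.655, -0.264, 0.656]
contact_force: [-0.6, -0.4, -0.8]
opening: 1.0
```

arm_command --pt "0.088 0 0 0 0.185" --pt "0.088 0 0 0 0.185" --pt "0.088 0 0 0 0.185" --pt "0.088 0 0 0 0.185" --pt "0.088 0 0 0 0.181" --pt "0.088 0 0 0 0" --pt "0.088 0 0 0 0"

```text
clock: 13.22
tool_pos: [0.6327, 0.1776, 0.1682]
eef_rot: [0.526, 0.473, -0.526, 0.473]
contact_force: [0.1, 0.4, 0.6]
opening: 0.998
```

```bash
python3 -c "
from h import *
goto(.4466,-.3091,.15,-6.25)"
```

```text
t 13.22 pos [0.6327 0.1776 0.1682] toolx [ 0.001  0.001 -1.   ] yaw_y -6.08 open 88.0 F [0.1 0.4 0.6]
shift now frame (mm) [  17.8 -133.6  503.7]
roll 0.003 shift after roll (mm) [  17.8 -132.1  504. ] q7 -0.34
```

arm_command --pt "0.088 0 -0.008 0.03 0" --pt "0.088 0 -0.014 0.055 0" --pt "0.088 0 -0.014 0.055 0" --pt "0.088 0 -0.014 0.055 0" --pt "0.088 0 -0.014 0.055 0" --pt "0.088 0 -0.014 0.055 0" --pt "0.088 0 -0.014 0.055 0" --pt "0.088 0 -0.014 0.055 0" --pt "0.088 0 -0.014 0.055 0" --pt "0.088 0 -0.01 0.03 0" --pt "0.088 0 0 0 0" --pt "0.088 0 0 0 0"

```text
clock: 14.72
tool_pos: [0.4504, -0.3044, 0.1678]
eef_rot: [0.526, 0.473, -0.525, 0.473]
contact_force: [-0.2, -0.1, 0.2]
opening: 0.999
```

```bash
python3 -c "
from h import *
goto(.4466,-.3091,.15,-6.25)
o=snap('4')
"
```

```text
t 14.72 pos [ 0.4504 -0.3044  0.1678] toolx [ 0.001  0.001 -1.   ] yaw_y -6.07 open 88.0 F [-0.2 -0.1  0.2]
shift now frame (mm) [17.8 -3.3  5.1]
roll 0.003 shift after roll (mm) [17.8 -3.3  5.1] q7 0.4
```

View pics/side4.png

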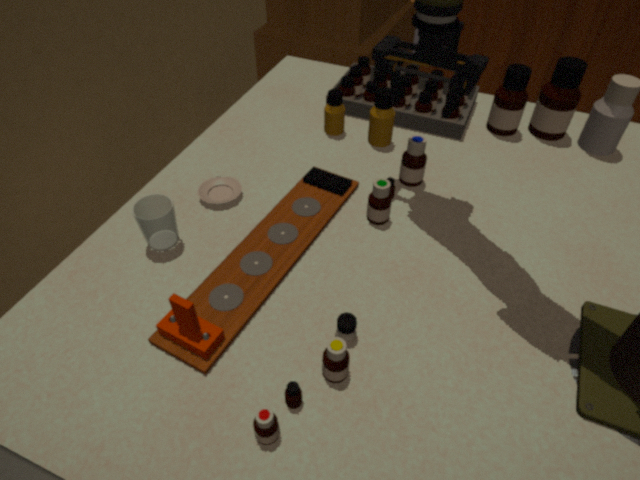

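The side view shows the bookend on the block at (190,330), with the pins through both holes. All four bottles are upright.

```bash
python3 -c "
from h import *
D=np.load('side4.npz');p,d=D['p'],D['d']
im=cv2.resize(p[285:365,145:235,::-1],None,fx=8,fy=8,interpolation=2);cv2.imwrite('pics/be4.png',im)
for u,v in((170,322),(205,340),(211,340),(200,340),(182,299),(192,304)):
    e,q=ray('side',u,v);print(u,v,(e+q*d[v,u]).round(4))
"
```

```text
170 322 [0.6764 0.2107 0.0324]
205 340 [0.6116 0.2164 0.0319]
211 340 [0.6031 0.2135 0.0328]
200 340 [0.6186 0.219  0.0312]
182 299 [0.6459 0.2029 0.0944]
192 304 [0.6269 0.2059 0.0965]
```

View pics/be4.png

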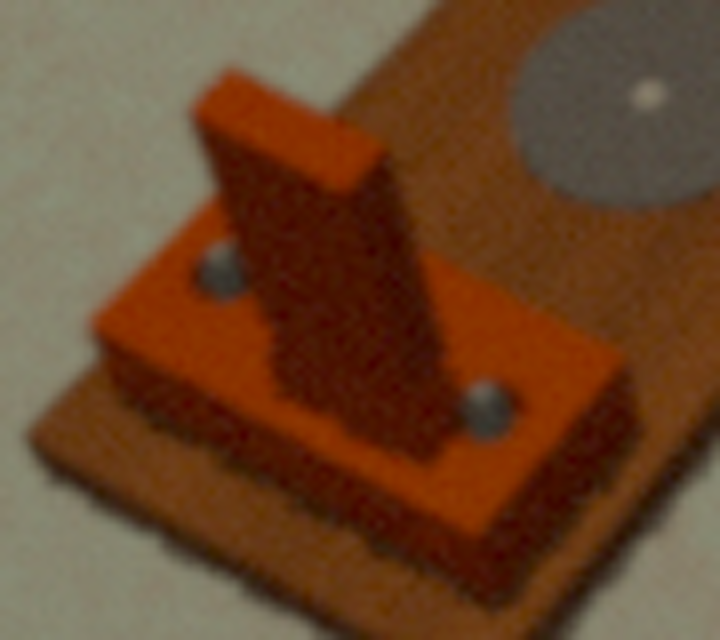

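arm_command --pt "0.088 0.018 -0.0033 0.005 0" --pt "0.088 0.03 0 0 0" --pt "0.088 0.03 0 0 0" --pt "0.088 0.03 0 0 0" --pt "0.088 0.02 0 0 0" --pt "0.088 0 0 0 0" --pt "0.088 0 0 0 0"

```text
clock: 15.7
tool_pos: [0.4466, -0.3099, 0.0404]
eef_rot: [0.526, 0.472, -0.526, 0.473]
contact_force: [0.8, -0.4, 0.8]
opening: 0.999
```

```bash
python3 -c "
from h import *
goto(.4466,-.3091,.040,-6.25)"
```

```text
t 15.7 pos [ 0.4466 -0.3099  0.0404] toolx [ 0.001 -0.    -1.   ] yaw_y -6.1 open 88.0 F [ 0.8 -0.4  0.8]
shift now frame (mm) [ 0.4 -0.1 -0.8]
roll 0.003 shift after roll (mm) [ 0.4 -0.1 -0.8] q7 0.4
```

arm_command --pt "0.03 0 0 0 0" --pt "0.03 0 0 0 0" --pt "0.03 0 0 0 0" --pt "0.03 0 0 0 0" --pt "0.03 0 0 0 0" --force 25

```text
clock: 16.32
tool_pos: [0.4459, -0.3105, 0.0398]
eef_rot: [0.526, 0.472, -0.526, 0.472]
contact_force: [0.4, 0.7, 1.5]
opening: 0.562
```

arm_command --pt "0.03 -0.02 0 0 0" --pt "0.03 -0.04 0 0 0" --pt "0.03 -0.04 0 0 0" --pt "0.03 -0.025 0 0 0" --pt "0.03 0 0.01 -0.03 0" --pt "0.03 0 0.014 -0.045 0" --pt "0.03 0 0.014 -0.045 0" --pt "0.03 0 0.014 -0.045 0" --pt "0.03 0 0.014 -0.045 0" --pt "0.03 0 0.014 -0.045 0" --pt "0.03 0 0.014 -0.045 0" --pt "0.03 0 0.014 -0.045 0"

```text
clock: 17.82
tool_pos: [0.5901, 0.0223, 0.1642]
eef_rot: [-0.526, -0.473, 0.527, -0.472]
contact_force: [0.2, -0.5, -1.6]
opening: 0.559
```

arm_command --pt "0.03 0 0.014 -0.045 0" --pt "0.03 0 0.012 -0.035 0" --pt "0.03 0 0.006 -0.02 0" --pt "0.03 0 0 0 0" --pt "0.03 0 0 0 0"

```text
clock: 18.45
tool_pos: [0.6321, 0.1141, 0.1645]
eef_rot: [-0.526, -0.471, 0.528, -0.472]
contact_force: [-0.3, -0.4, -2.3]
opening: 0.564
```

```bash
python3 -c "
from h import *
goto(.6358,.1229,.1,-6.25)
snap('5')"
```

```text
t 18.45 pos [0.6321 0.1141 0.1645] toolx [-0.001 -0.002 -1.   ] yaw_y -6.33 open 49.7 F [-0.3 -0.4 -2.3]
shift now frame (mm) [64.4  2.8 -9.3]
roll -0.001 shift after roll (mm) [64.4  2.8 -9.3] q7 -0.26
```

View pics/side5.png

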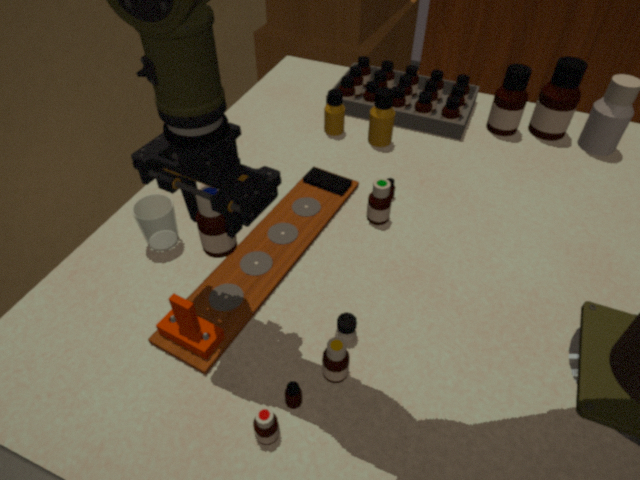

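The side view shows bottle a held upright above the rack, with its base at about (218,253).

arm_command --pt "0.03 0.02 0.003 -0.009 0" --pt "0.03 0.035 0 0 0" --pt "0.03 0.035 0 0 0" --pt "0.03 0.017 0 0 0" --pt "0.03 0 0 0 0" --pt "0.03 0 0 0 0"

```text
clock: 19.3
tool_pos: [0.6378, 0.1256, 0.0587]
eef_rot: [0.527, 0.472, -0.526, 0.473]
contact_force: [0.5, -0.7, -1.7]
opening: 0.563
```

```bash
python3 -c "
from h import *
goto(.6358,.1229,.0525,-6.25)"
```

```text
t 19.3 pos [0.6378 0.1256 0.0587] toolx [ 0.002  0.    -1.   ] yaw_y -6.2 open 49.6 F [ 0.5 -0.7 -1.7]
shift now frame (mm) [ 6.2 -1.7  2.9]
roll 0.001 shift after roll (mm) [ 6.2 -1.7  2.9] q7 -0.26
```

arm_command --pt "0.03 0.002 -0.0022 0.0037 0" --pt "0.03 0.002 0 0 0" --pt "0.03 0.002 0 0 0" --pt "0.03 0 0 0 0" --pt "0.03 0 0 0 0" --pt "0.03 0 0 0 0"

```text
clock: 20.05
tool_pos: [0.6344, 0.1221, 0.0519]
eef_rot: [0.526, 0.472, -0.526, 0.472]
contact_force: [1.2, -0.1, 1.0]
opening: 0.56
```

```bash
python3 -c "
from h import *
goto(.6352,.1221,.0520,-6.25)"
```

```text
t 20.05 pos [0.6344 0.1221 0.0519] toolx [ 0.  0. -1.] yaw_y -6.19 open 49.4 F [ 1.2 -0.1  1. ]
shift now frame (mm) [-0.1  0.8 -0.1]
roll 0.001 shift after roll (mm) [-0.1  0.8 -0.1] q7 -0.25
```

arm_command --pt "0.07 0 0 0 0" --pt "0.07 0 0 0 0" --pt "0.07 0 0 0 0" --pt "0.07 -0.02 0 0 0" --pt "0.07 -0.05 0 0 0" --pt "0.07 -0.048 0 0 0" --pt "0.08 0 -0.015 0.035 0" --pt "0.08 0 -0.023 0.055 0" --pt "0.08 0 -0.023 0.055 0" --pt "0.08 0 -0.023 0.055 0" --pt "0.08 0 -0.023 0.055 0" --pt "0.08 0 -0.022 0.051 0"

```text
clock: 21.55
tool_pos: [0.4724, -0.1704, 0.1712]
eef_rot: [0.527, 0.471, -0.526, 0.473]
contact_force: [-0.0, -0.7, 0.3]
opening: 0.91
```

arm_command --pt "0.08 0 0 0 0" --pt "0.08 0 0 0 0" --pt "0.08 0 0 0 0"

```text
clock: 21.92
tool_pos: [0.4743, -0.1665, 0.1701]
eef_rot: [0.526, 0.473, -0.525, 0.473]
contact_force: [0.2, 0.3, 0.1]
opening: 0.907
```

```bash
python3 -c "
from h import *
goto(.4733,-.1684,.026,-6.25)
o=snap('6')
p=o['side'][0]; b=blobs(p,'blue',(150,200,350,340));print(b)
print(onz('side',*b[0][1],.112))
"
```

```text
t 21.93 pos [ 0.4743 -0.1665  0.1701] toolx [ 0.002  0.001 -1.   ] yaw_y -6.01 open 79.9 F [0.2 0.3 0.1]
shift now frame (mm) [144.1  -1.    2.1]
roll 0.004 shift after roll (mm) [144.1  -1.    2.1] q7 0.18
[(100, [216.6, 254.6], [210, 250, 14, 10])]
[0.63557196 0.12397433 0.112     ]
```

View pics/side6.png

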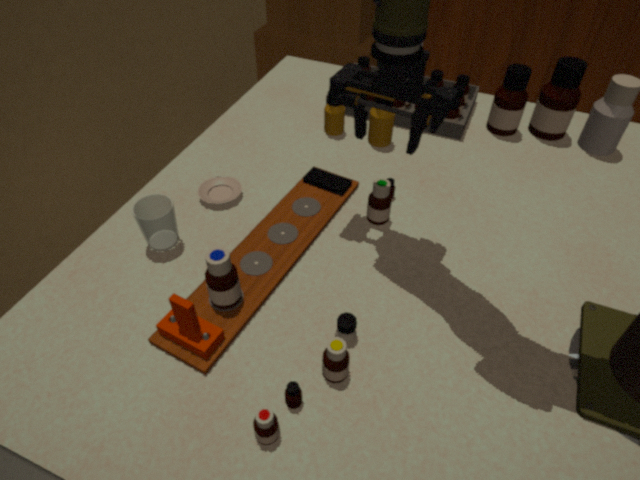

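Bottle a stands on mark 1 with its blue dot at (217,255), within about 1 mm of the mark's centre. Next is bottle b.

arm_command --pt "0.08 0.02 -0.001 0.002 0" --pt "0.08 0.04 0 0 0" --pt "0.08 0.04 0 0 0" --pt "0.08 0.03 0 0 0" --pt "0.08 0.014 0 0 0" --pt "0.08 0 0 0 0" --pt "0.08 0 0 0 0" --pt "0.08 0 0 0 0"

```text
clock: 23.02
tool_pos: [0.4725, -0.1703, 0.0267]
eef_rot: [0.527, 0.472, -0.526, 0.473]
contact_force: [-0.2, 0.1, -0.0]
opening: 0.905
```

```bash
python3 -c "
from h import *
goto(.4733,-.1684,.026,-6.25)"
```

```text
t 23.02 pos [ 0.4725 -0.1703  0.0267] toolx [ 0.002 -0.001 -1.   ] yaw_y -6.19 open 79.8 F [-0.2  0.1 -0. ]
shift now frame (mm) [ 0.7  0.6 -2. ]
roll 0.001 shift after roll (mm) [ 0.7  0.6 -2. ] q7 0.19
```

arm_command --pt "0.08 0.0005 0.0005 -0.002 0" --pt "0.08 0 0 0 0" --pt "0.08 0 0 0 0" --pt "0.03 0 0 0 0" --pt "0.03 0 0 0 0" --pt "0.03 0 0 0 0" --pt "0.03 0 0 0 0" --pt "0.03 0 0 0 0"

```text
clock: 24.02
tool_pos: [0.4725, -0.1682, 0.0252]
eef_rot: [0.526, 0.472, -0.526, 0.472]
contact_force: [0.6, 0.8, -0.9]
opening: 0.496
```

```bash
python3 -c "
from h import *
goto(.6265,.0380,.155,-6.25)"
```

```text
t 24.02 pos [ 0.4725 -0.1682  0.0252] toolx [ 0.  0. -1.] yaw_y -6.19 open 43.7 F [ 0.6  0.8 -0.9]
shift now frame (mm) [-129.8  130.9 -221.6]
roll 0.001 shift after roll (mm) [-129.8  130.6 -221.7] q7 0.19
```

arm_command --pt "0.03 -0.02 0 0 0" --pt "0.03 -0.045 0 0 0" --pt "0.03 -0.045 0 0 0" --pt "0.03 -0.02 0 0 0" --pt "0.03 0 0.018 -0.03 0" --pt "0.03 0 0.026 -0.045 0" --pt "0.03 0 0.026 -0.045 0" --pt "0.03 0 0.026 -0.045 0" --pt "0.03 0 0.02 -0.035 0" --pt "0.03 0 0.014 -0.022 0" --pt "0.03 0 0 0 0" --pt "0.03 0 0 0 0"

```text
clock: 25.52
tool_pos: [0.6244, 0.0368, 0.1548]
eef_rot: [-0.526, -0.472, 0.527, -0.472]
contact_force: [-0.1, -0.5, -0.1]
opening: 0.49
```

arm_command --pt "0.03 0.02 0 0 0" --pt "0.03 0.04 0 0 0" --pt "0.03 0.035 0 0 0" --pt "0.03 0.015 0 0 0" --pt "0.03 0 0 0 0" --pt "0.03 0 0 0 0" --pt "0.03 0 0 0 0"

```text
clock: 26.4
tool_pos: [0.6266, 0.0384, 0.0466]
eef_rot: [0.527, 0.472, -0.526, 0.473]
contact_force: [-0.5, -0.1, -1.0]
opening: 0.492
```

```bash
python3 -c "
from h import *
goto(.6256,.0384,.037,-6.25)"
```

```text
t 26.4 pos [0.6266 0.0384 0.0466] toolx [ 0.002  0.    -1.   ] yaw_y -6.2 open 43.3 F [-0.5 -0.1 -1. ]
shift now frame (mm) [ 9.6 -1.   0.2]
roll 0.001 shift after roll (mm) [ 9.6 -1.   0.2] q7 -0.13
```

arm_command --pt "0.03 0.004 -0.001 0 0" --pt "0.03 0.003 0 0 0" --pt "0.03 0.002 0 0 0" --pt "0.03 0 0 0 0" --pt "0.03 0 0 0 0" --pt "0.03 0 0 0 0"

```text
clock: 27.15
tool_pos: [0.6245, 0.0387, 0.0372]
eef_rot: [-0.526, -0.472, 0.526, -0.472]
contact_force: [-2.1, 0.3, 7.7]
opening: 0.491
```

```bash
python3 -c "
from h import *
goto(.6256,.0384,.0372,-6.25)"
```

```text
t 27.15 pos [0.6245 0.0387 0.0372] toolx [-0.  0. -1.] yaw_y -6.19 open 43.2 F [-2.1  0.3  7.7]
shift now frame (mm) [-0.   1.2  0.2]
roll 0.001 shift after roll (mm) [-0.   1.2  0.2] q7 -0.13
```

arm_command --pt "0.03 -0.001 0.001 0 0" --pt "0.03 0 0 0 0" --pt "0.03 0.0005 0 0 0" --pt "0.03 0 0 0 0" --pt "0.06 0 0 0 0" --pt "0.06 0 0 0 0" --pt "0.06 0 0 0 0" --pt "0.06 -0.02 0 0 0" --pt "0.06 -0.05 0 0 0" --pt "0.07 -0.04 0 0 0" --pt "0.07 0 -0.02 -0.01 0" --pt "0.07 0 -0.04 -0.02 0"

```text
clock: 28.65
tool_pos: [0.5708, 0.074, 0.1489]
eef_rot: [0.528, 0.47, -0.525, 0.473]
contact_force: [-0.7, 2.0, -0.3]
opening: 0.795
```

arm_command --pt "0.07 0 -0.05 -0.025 0" --pt "0.07 0 -0.05 -0.025 0" --pt "0.07 0 -0.035 -0.02 0" --pt "0.07 0 -0.018 -0.01 0" --pt "0.07 0 0 0 0" --pt "0.07 0 0 0 0" --pt "0.07 0 0 0 0"

```text
clock: 29.52
tool_pos: [0.4271, 0.17, 0.147]
eef_rot: [0.527, 0.471, -0.526, 0.472]
contact_force: [0.0, 0.4, -0.1]
opening: 0.792
```

```bash
python3 -c "
from h import *
goto(.4255,.1711,.014,-6.25)
o=snap('7')
p=o['side'][0]
for c,z in(('blue',.112),('green',.097),('red',.055)):
  b=blobs(p,c);print(c,b[:2]);print(onz('side',*b[0][1],z).round(4))
b=blobs(o['top'][0],'green');print(b[:1], b and onz('top',*b[0][1],.097))
"
```

```text
t 29.52 pos [0.4271 0.17   0.147 ] toolx [ 0.001  0.    -1.   ] yaw_y -6.31 open 69.8 F [ 0.   0.4 -0.1]
shift now frame (mm) [133.   -1.9  -0.8]
roll -0.001 shift after roll (mm) [133.   -1.9  -0.8] q7 -0.38
blue [(97, [216.7, 254.7], [211, 250, 13, 10])]
[0.6353 0.1241 0.112 ]
green [(64, [250.9, 227.0], [246, 224, 11, 7])]
[0.6269 0.0389 0.097 ]
red [(82, [263.7, 414.3], [259, 410, 10, 10])]
[0.4746 0.2905 0.055 ]
[(60, [284.8, 196.6], [281, 193, 9, 8])] [0.62583434 0.03797032 0.097     ]
```

View pics/side7.png

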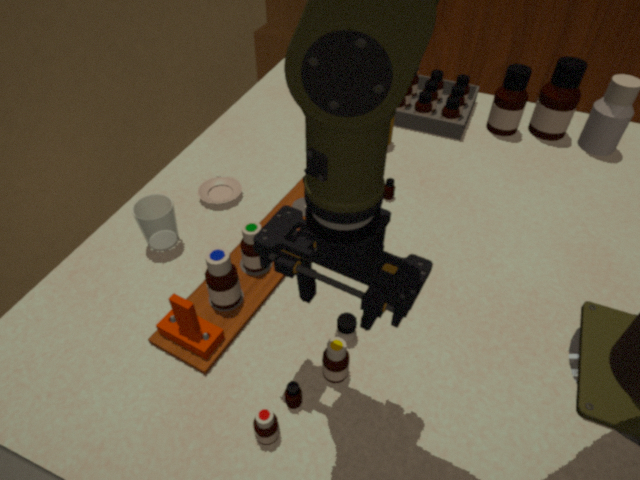

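Bottle b stands on mark 2 with its green dot at (251,227), within about 1 mm. Now bottle c.

arm_command --pt "0.07 0.02 -0.002 -0.001 0" --pt "0.07 0.035 0 0 0" --pt "0.07 0.035 0 0 0" --pt "0.07 0.025 0 0 0" --pt "0.07 0.017 0 0 0" --pt "0.07 0 0 0 0" --pt "0.07 0 0 0 0" --pt "0.07 0 0 0 0"

```text
clock: 30.62
tool_pos: [0.4273, 0.1734, 0.018]
eef_rot: [-0.525, -0.473, 0.528, -0.472]
contact_force: [-0.8, 0.2, 0.1]
opening: 0.795
```

```bash
python3 -c "
from h import *
goto(.4260,.1711,.014,-6.25)"
```

```text
t 30.62 pos [0.4273 0.1734 0.018 ] toolx [-0.005 -0.002 -1.   ] yaw_y -6.19 open 70.0 F [-0.8  0.2  0.1]
shift now frame (mm) [ 4.  -1.   2.4]
roll 0.001 shift after roll (mm) [ 4.  -1.   2.4] q7 -0.24
```

arm_command --pt "0.07 0.003 -0.001 0.002 0" --pt "0.07 0 0 0 0" --pt "0.07 0 0 0 0" --pt "0.07 0 0 0 0" --pt "0.025 0 0 0 0" --pt "0.025 0 0 0 0" --pt "0.025 0 0 0 0" --pt "0.025 0 0 0 0" --pt "0.025 0 0 0 0"

```text
clock: 31.75
tool_pos: [0.4269, 0.1719, 0.0154]
eef_rot: [-0.523, -0.473, 0.529, -0.471]
contact_force: [1.3, 0.7, -0.6]
opening: 0.424
```

```bash
python3 -c "
from h import *
goto(.6172,-.0464,.145,-6.25)"
```

```text
t 31.75 pos [0.4269 0.1719 0.0154] toolx [-0.008 -0.003 -1.   ] yaw_y -6.19 open 37.4 F [ 1.3  0.7 -0.6]
shift now frame (mm) [-130.5  211.7  197.1]
roll 0.001 shift after roll (mm) [-130.5  211.9  196.9] q7 -0.16
```

arm_command --pt "0.025 -0.02 0 0 0" --pt "0.025 -0.045 0 0 0" --pt "0.025 -0.045 0 0 0" --pt "0.025 -0.02 0 0 0" --pt "0.025 0 0.022 0.02 0" --pt "0.025 0 0.037 0.034 0" --pt "0.025 0 0.037 0.034 0" --pt "0.025 0 0.037 0.034 0" --pt "0.025 0 0.037 0.034 0" --pt "0.025 0 0.027 0.025 0" --pt "0.025 0 0.016 0.015 0" --pt "0.025 0 0 0 0"

```text
clock: 33.25
tool_pos: [0.6189, -0.0474, 0.1442]
eef_rot: [-0.524, -0.472, 0.53, -0.471]
contact_force: [-0.2, -0.1, -0.8]
opening: 0.423
```

arm_command --pt "0.025 0 0 0 0" --pt "0.025 0.02 0 0 0" --pt "0.025 0.04 0 0 0" --pt "0.025 0.035 0 0 0" --pt "0.025 0.015 0 0 0" --pt "0.025 0 0 0 0" --pt "0.025 0 0 0 0" --pt "0.025 0 0 0 0"

```text
clock: 34.25
tool_pos: [0.6187, -0.0459, 0.0359]
eef_rot: [-0.524, -0.473, 0.529, -0.472]
contact_force: [0.3, 0.9, -0.9]
opening: 0.425
```

```bash
python3 -c "
from h import *
goto(.6175,-.0457,.0274,-6.25)"
```

```text
t 34.25 pos [ 0.6187 -0.0459  0.0359] toolx [-0.006 -0.003 -1.   ] yaw_y -6.19 open 37.5 F [ 0.3  0.9 -0.9]
shift now frame (mm) [ 8.5 -1.2 -0.1]
roll 0.001 shift after roll (mm) [ 8.5 -1.2 -0.1] q7 0.15
```

arm_command --pt "0.025 0.003 -0.001 0 0" --pt "0.025 0.003 0 0 0" --pt "0.025 0.002 0 0 0" --pt "0.025 0 0 0 0" --pt "0.025 0 0 0 0" --pt "0.025 0 0 0 0"

```text
clock: 35.0
tool_pos: [0.6166, -0.0457, 0.0274]
eef_rot: [-0.523, -0.473, 0.529, -0.471]
contact_force: [-3.2, -0.2, 7.2]
opening: 0.425
```

```bash
python3 -c "
from h import *
goto(.6175,-.0457,.0274,-6.25)"
```

```text
t 35.0 pos [ 0.6166 -0.0457  0.0274] toolx [-0.008 -0.003 -1.   ] yaw_y -6.19 open 37.5 F [-3.2 -0.2  7.2]
shift now frame (mm) [-0.   0.9 -0.1]
roll 0.001 shift after roll (mm) [-0.   0.9 -0.1] q7 0.15
```

arm_command --pt "0.025 -0.001 0.001 0 0" --pt "0.025 0 0 0 0" --pt "0.025 0.0005 0 0 0" --pt "0.025 0 0 0 0" --pt "0.055 0 0 0 0" --pt "0.055 0 0 0 0" --pt "0.055 0 0 0 0" --pt "0.055 -0.02 0 0 0" --pt "0.055 -0.05 0 0 0" --pt "0.065 -0.05 0 0 0" --pt "0.065 -0.01 -0.018 -0.032 0" --pt "0.065 0 -0.027 -0.048 0"

```text
clock: 36.5
tool_pos: [0.5843, 0.0379, 0.1601]
eef_rot: [-0.526, -0.471, 0.529, -0.472]
contact_force: [-0.2, 1.0, 0.2]
opening: 0.738
```

arm_command --pt "0.065 0 -0.027 -0.048 0" --pt "0.065 0 -0.027 -0.048 0" --pt "0.065 0 -0.027 -0.048 0" --pt "0.065 0 -0.026 -0.047 0" --pt "0.065 0 -0.018 -0.032 0" --pt "0.065 0 -0.008 -0.015 0" --pt "0.065 0 0 0 0" --pt "0.065 0 0 0 0" --pt "0.065 0 0 0 0"

```text
clock: 37.62
tool_pos: [0.4771, 0.2879, 0.1573]
eef_rot: [-0.524, -0.472, 0.53, -0.471]
contact_force: [0.9, 0.4, -0.2]
opening: 0.741
```

```bash
python3 -c "
from h import *
goto(.4743,.2904,.012,-6.25)
o=snap('8')
p=o['side'][0]
for c,z in(('blue',.112),('green',.097),('yellow',.082),('red',.055)):
  for n in('side','top'):
    b=blobs(o[n][0],c);print(c,n,b[:2],b and onz(n,*b[0][1],z).round(4))
"
```

```text
t 37.62 pos [0.4771 0.2879 0.1573] toolx [-0.008 -0.004 -1.   ] yaw_y -6.37 open 65.3 F [ 0.9  0.4 -0.2]
shift now frame (mm) [145.3  -2.   -2.9]
roll -0.002 shift after roll (mm) [145.3  -2.   -2.9] q7 -0.39
blue side [] []
blue top [(86, [235.6, 193.5], [231, 189, 10, 10])] [0.6344 0.1232 0.112 ]
green side [] []
green top [(60, [284.8, 196.6], [281, 193, 9, 8])] [0.6258 0.038  0.097 ]
yellow side [(47, [279.9, 203.4], [276, 201, 9, 6])] [ 0.6185 -0.0466  0.082 ]
yellow top [(49, [332.6, 199.3], [329, 196, 8, 8])] [ 0.6178 -0.0477  0.082 ]
red side [(81, [263.5, 414.4], [259, 410, 10, 10])] [0.4748 0.2907 0.055 ]
red top [(29, [152.7, 295.4], [150, 292, 6, 7])] [0.4747 0.2899 0.055 ]
```

View pics/side8.png

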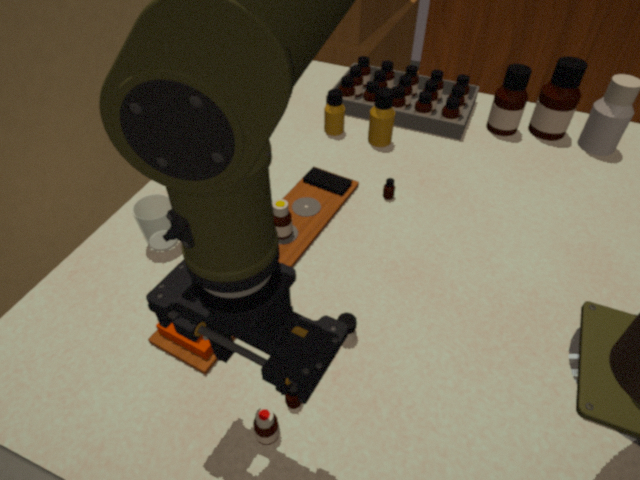

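Bottle c stands on mark 3 with its yellow dot at (280,203), within about 1 mm. Now bottle d.

arm_command --pt "0.065 0.02 -0.002 -0.003 0" --pt "0.065 0.035 0 0 0" --pt "0.065 0.035 0 0 0" --pt "0.065 0.03 0 0 0" --pt "0.065 0.017 0 0 0" --pt "0.065 0.007 0 0 0" --pt "0.065 0 0 0 0" --pt "0.065 0 0 0 0" --pt "0.065 0 0 0 0"

```text
clock: 38.85
tool_pos: [0.4737, 0.293, 0.0139]
eef_rot: [-0.524, -0.473, 0.529, -0.471]
contact_force: [-0.8, -0.4, 1.1]
opening: 0.738
```

```bash
python3 -c "
from h import *
goto(.4745,.2903,.011,-6.25)"
```

```text
t 38.85 pos [0.4737 0.293  0.0139] toolx [-0.007 -0.003 -1.   ] yaw_y -6.18 open 65.0 F [-0.8 -0.4  1.1]
shift now frame (mm) [2.9 1.1 2.6]
roll 0.001 shift after roll (mm) [2.9 1.1 2.6] q7 -0.32
```

arm_command --pt "0.065 0.003 0.001 0.0025 0" --pt "0.065 0 0 0 0" --pt "0.065 0 0 0 0" --pt "0.065 0 0 0 0" --pt "0.02 0 0 0 0" --pt "0.02 0 0 0 0" --pt "0.02 0 0 0 0" --pt "0.02 0 0 0 0" --pt "0.02 0 0 0 0" --pt "0.02 0 0 0 0"

```text
clock: 40.1
tool_pos: [0.4739, 0.2901, 0.0101]
eef_rot: [-0.523, -0.473, 0.529, -0.471]
contact_force: [-0.6, 0.2, 0.1]
opening: 0.358
```

```bash
python3 -c "
from h import *
goto(.6080,-.1311,.155,-6.25)"
```

```text
t 40.1 pos [0.4739 0.2901 0.0101] toolx [-0.008 -0.003 -1.   ] yaw_y -6.19 open 31.6 F [-0.6  0.2  0.1]
shift now frame (mm) [-144.6  177.6  404.8]
roll 0.001 shift after roll (mm) [-144.6  178.   404.7] q7 -0.32
```

arm_command --pt "0.02 -0.02 0 0 0" --pt "0.02 -0.045 0 0 0" --pt "0.02 -0.05 0 0 0" --pt "0.02 -0.03 0 0 0" --pt "0.02 0 0.012 0.027 0" --pt "0.02 0 0.02 0.045 0" --pt "0.02 0 0.02 0.045 0" --pt "0.02 0 0.02 0.045 0" --pt "0.02 0 0.02 0.045 0" --pt "0.02 0 0.02 0.045 0" --pt "0.02 0 0.02 0.045 0" --pt "0.02 0 0.02 0.045 0"

```text
clock: 41.6
tool_pos: [0.5895, -0.0674, 0.1552]
eef_rot: [-0.523, -0.473, 0.529, -0.471]
contact_force: [0.3, 0.8, -0.7]
opening: 0.356
```

arm_command --pt "0.02 0 0.015 0.035 0" --pt "0.02 0 0.01 0.027 0" --pt "0.02 0 0 0 0" --pt "0.02 0 0 0 0" --pt "0.02 0.02 0 0 0" --pt "0.02 0.04 0 0 0" --pt "0.02 0.04 0 0 0" --pt "0.02 0.025 0 0 0" --pt "0.02 0 0 0 0" --pt "0.02 0 0 0 0" --pt "0.02 0 0 0 0"

```text
clock: 42.98
tool_pos: [0.6076, -0.1304, 0.0319]
eef_rot: [-0.524, -0.473, 0.528, -0.472]
contact_force: [0.3, 0.0, -0.5]
opening: 0.353
```

```bash
python3 -c "
from h import *
goto(.6074,-.1312,.0221,-6.25)"
```

```text
t 42.98 pos [ 0.6076 -0.1304  0.0319] toolx [-0.006 -0.004 -1.   ] yaw_y -6.16 open 31.1 F [ 0.3  0.  -0.5]
shift now frame (mm) [ 9.8 -0.   0.8]
roll 0.002 shift after roll (mm) [ 9.8 -0.   0.8] q7 0.27
```

arm_command --pt "0.02 0.004 0.0005 0.0008 0" --pt "0.02 0.003 0 0 0" --pt "0.02 0.002 0 0 0" --pt "0.02 0 0 0 0" --pt "0.02 0 0 0 0" --pt "0.02 0 0 0 0"

```text
clock: 43.72
tool_pos: [0.6068, -0.1315, 0.0221]
eef_rot: [-0.523, -0.473, 0.529, -0.471]
contact_force: [-1.6, 0.5, 6.0]
opening: 0.356
```

```bash
python3 -c "
from h import *
goto(.6074,-.1312,.0221,-6.25)"
```

```text
t 43.73 pos [ 0.6068 -0.1315  0.0221] toolx [-0.008 -0.003 -1.   ] yaw_y -6.2 open 31.4 F [-1.6  0.5  6. ]
shift now frame (mm) [-0.   0.6 -0.4]
roll 0.001 shift after roll (mm) [-0.   0.6 -0.4] q7 0.27
```

arm_command --pt "0.02 -0.001 0.0005 0 0" --pt "0.02 0 0 0 0" --pt "0.02 0.0005 0 0 0" --pt "0.05 0 0 0 0" --pt "0.05 0 0 0 0" --pt "0.05 0 0 0 0" --pt "0.05 -0.02 0 0 0" --pt "0.05 -0.05 0 0 0" --pt "0.06 -0.06 0 0 0" --pt "0.06 -0.05 -0.02 0 0" --pt "0.06 -0.03 -0.05 0.02 0" --pt "0.06 0 -0.05 0.03 0"

```text
clock: 45.22
tool_pos: [0.4851, -0.168, 0.2366]
eef_rot: [-0.524, -0.472, 0.527, -0.474]
contact_force: [-0.2, -0.9, -1.4]
opening: 0.683
```

arm_command --pt "0.06 0 -0.04 0.05 0" --pt "0.06 0 0 0.05 0" --pt "0.06 0 0 0.05 0" --pt "0.06 0 0 0 0" --pt "0.06 0 0 0 0" --pt "0.06 0 0 0 0"

```text
clock: 45.98
tool_pos: [0.4301, -0.3097, 0.2343]
eef_rot: [-0.523, -0.474, 0.528, -0.472]
contact_force: [0.5, 0.5, -0.2]
opening: 0.676
```

```bash
python3 -c "
from h import *
goto(.6074,-.1312,.0221,-6.25)
o=snap('9')
M={'blue':(.63584,.12287),'green':(.62645,.03801),'yellow':(.61721,-.04643),'red':(.60804,-.13112)}
for c,z in(('blue',.112),('green',.097),('yellow',.082),('red',.067)):
  B={}
  for n in('side','top'):
    b=blobs(o[n][0],c);B[n]=b and b[0][1]
    print(c,n,B[n],B[n] and ((onz(n,*B[n],z)[:2]-M[c])*1000).round(1))
  if all(B.values()): t=tri(B['side'],B['top']);print('   tri',t[0].round(4),'err mm',((t[0][:2]-M[c])*1000).round(1))
d=o['side'][1]
for u,v in((170,322),(205,340),(182,299),(192,304)):
    e,q=ray('side',u,v);print('bookend',(e+q*d[v,u]).round(4))
"
```

```text
t 45.98 pos [ 0.4301 -0.3097  0.2343] toolx [-0.008 -0.002 -1.   ] yaw_y -6.05 open 59.6 F [ 0.5  0.5 -0.2]
shift now frame (mm) [ 210.3  159.1 -196.9]
roll 0.003 shift after roll (mm) [ 210.3  158.5 -197.4] q7 0.6
blue side [216.5, 254.7] [-0.2  1.3]
blue top [235.5, 193.4] [-1.3  0.4]
   tri [0.6354 0.1236 0.1113] err mm [-0.4  0.8]
green side [251.0, 227.1] [0.1 1. ]
green top [284.7, 196.5] [-0.4  0.1]
   tri [0.6267 0.0383 0.0962] err mm [0.2 0.3]
yellow side [279.8, 203.4] [ 1.4 -0.1]
yellow top [332.6, 199.3] [ 0.6 -1.2]
   tri [ 0.6186 -0.0476  0.081 ] err mm [ 1.4 -1.1]
red side [305.7, 183.4] [ 0.2 -1.1]
red top [378.4, 203.0] [-0.3 -1.1]
   tri [ 0.608  -0.1322  0.067 ] err mm [-0.  -1.1]
bookend [0.6759 0.2111 0.0333]
bookend [0.6116 0.2164 0.0318]
bookend [0.6444 0.2043 0.0968]
bookend [0.6277 0.2051 0.0952]
```

View pics/side9.png

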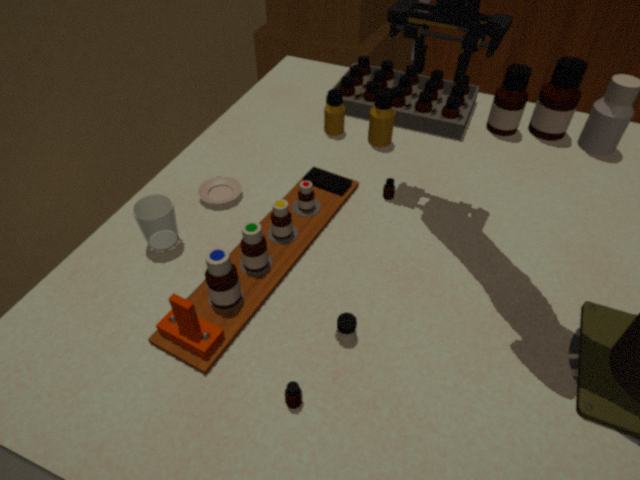

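View pics/top9.png

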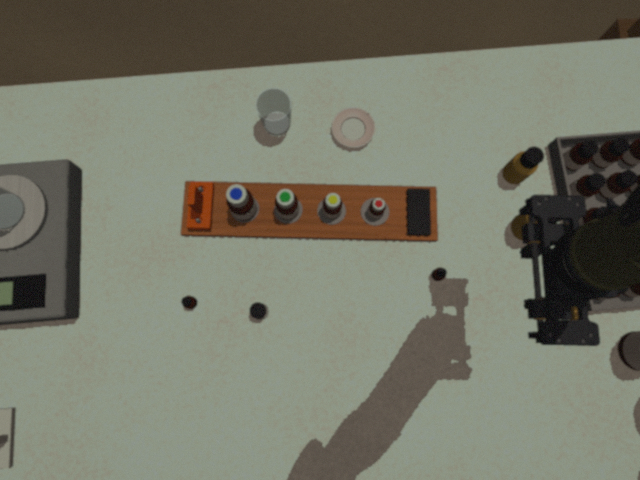

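Both views show the row in order: blue (217,255), green (251,227), yellow (280,203) and red (306,183) in the side view. All are upright and within 2 mm of their marks, the bookend is seated, and the arm is clear. Handing in.

```bash
python3 -c "
from plant import r
print(r.finish_job(), r.get_state()['clock'])"
```

```text
the job is handed in; nothing more can be done
the job is handed in; nothing more can be done
```

The sample row is set up and the job was handed in at about 46 s. The orange bookend is seated on the pin block, and bottles a, b, c and d stand on marks 1 to 4, tallest next to the bookend.

- **Bottles:** measured across both views, all four stand upright, with their dots 0.4, 0.9, 1.8 and 1.1 mm from the mark centres for b, a, c and d in turn. The dot heights came out within 1 mm of what they should be.
- **Bookend:** the depth picture puts the top of its foot at about 32 mm and its fin top at about 96 mm, as expected when fully seated. Both pins show through the holes.
- **Release and force:** the gripper is open and clear of everything. The highest force I read was about 8 N, though I only read it between moves.
- **Disagreements:** single-view positions from the two cameras differed by about 1 mm, within their stated accuracy. The tool picked up a tilt of about 0.5° when it went down for bottle c and kept it until the end, but bottles c and d look upright in both views.
- **Wrong turn:** I first turned the wrist the wrong way before picking up bottle a and had to turn it back, which cost about 2 s.

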